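# Seat the slotted tube adapter on a mixer's drive bar

## Robot

A 7-joint arm with a two-finger parallel gripper is mounted at the origin on a cart in front of the work surface, level with it; the furniture and walls round the work are solid. World frame = base frame: x ahead of the robot, y to its left, z up, the work surface at z = 0. Lengths are in m, angles in rad, forces in N, time in s.
With the tool pointing down it reaches from about 0.425 to 0.875 m from the base axis. Payload 4.7 kg.
Tool frame: the origin (TCP) lies at the very end of the fingers, on their centre line; the grasp point (between the pads) lies 19 mm behind it; z points along the fingers, y is the direction in which the jaws open and shut (so a half turn about z gives the same grasp; the last joint's range is limited). The gripper opens to 87 mm and grips with 3 to 60 N. Pads are 19 mm wide; open, the fingers measure 117 mm over their backs; the gripper's body (75 mm by 190 mm) begins 51 mm behind the grasp point.
Start: joints at [1.258, 0.321, -0.07, 1.45, 0.023, 1.371, -0.057], TCP at [0.209, -0.616, 0.223] pointing down, gripper open.
Joint ranges: [-2.86, 2.86], [-0.3, 2.09], [-1.38, 1.24], [0.06, 2.45], [-1.56, 4.7], [0.09, 2.05], [-2.69, 2.69]. Speed limits (rad/s): [2.57, 2.57, 3.14, 3.14, 3.14, 3.14, 3.14].

## Interface

Orientations are given as a 3x3 rotation matrix whose columns are the frame's x, y, z axes.
In Python, from bench import sense, viewer, finish_job gives the robot as it stands.
- The arm moves only by the tool send_rows, never from a script. Its argument "deltas" is a list of rows, each a list of 7 numbers: the turn, a rotation vector about the tool's x, y, z in rad, then the shift along the tool's x, y, z in cm, then the finger opening in cm, from 0 to 8.7. In form: [[rx, ry, rz, tx, ty, tz, fingers], ...]. A call has 1 to 12 rows; each row shifts and turns the commanded pose from where the row before left it, along the tool's axes as they then stand; what a row does not reach is not made up. A row lasts 1/12 s, in which the tool goes at most 41.7 mm and 7.16 degrees, less where a joint would pass 70% of its speed; a pose out of reach is approached as far as the arm can. A call is refused whole if a number of a shift passes 4.17 or a number of a turn 0.125, either way. A call with a gripper value outside its range is refused whole. The fingers move at their own pace and stop on an object; "newtons" is the grip in N (left out, the last holds). Time passes only in rows, so rows that do not move let the fingers close. It gives the time, the measured TCP pose, the force and the opening at its end, in the units of the state.
- sense(): the state, without advancing time (a new reading comes with each control period).
- viewer.get_image(name): name is "scene" or "side" or "wrist"; returns a dict with "color" (384x512x3 uint8, red, green, blue), "z_map" (384x512 float32, m along the optical axis (not along the pixel's ray), 0 where there is no reading), "mtx" (3x3 intrinsics, pixels), "R" (3x3) and "t" (3): a world point X has camera coordinates R X + t; the wrist camera has in their place "tool_from_camera" (4x4, takes a point from camera to tool coordinates, whose origin is the TCP and whose axes are the flange's). Camera axes: x right, y down, z forward; pixel columns grow to the right and rows downward; lengths in m; the calibration is good to about 2 mm. A picture is of the moment at which its call begins: read the wrist's pose just before it.
- finish_job(): hands the job in, once; it reports no verdict.
The state is a dict: "t": time; "joint_pos": joint angles; "joint_vel": joint speeds; "joint_torque": joint torques, N m; "tool_pos": TCP position; "eef_rot": TCP orientation; "force": force on the tool from outside, world axes, zero at the start; "moment": the same for the moment, N m; "finger_gap": finger opening in m.
Only numpy, scipy, OpenCV 4.12 (cv2) and the standard library are available. Lean on these libraries where they do the work, as an engineer would, in place of code of your own. Each camera call takes 0.05 s, during which the arm holds its last target.

## Task

Take the round tube adapter by its flat grip and set it down into the round well of the mixer. Turn it there under light pressure, feeling for the place where the slot in its underside drops over the drive bar, so that it sits fully home, level and released; do not force it down and do not disturb the other things on the bench.

Things in the scene. Friction and masses are not known exactly. Their poses are not given: they have to be found in the camera images.
- mixer: Grey mixer base fixed to the bench: square housing 110 x 110 mm, 46 mm high, black corner bumpers (115 mm over them, 47 mm high), white control strip with a small dial along its front (-x), reaching 83 mm from the centre. Origin: on the bench straight below the centre of the round well in its top; z up.
- well_mouth (a point): Centre of the mouth of the mixer's round well, level with the housing's top, 46 mm above the bench. The well is 60 mm wide and 32 mm deep; the adapter has 2 mm of play all round in it.
- well_floor (a point): Centre of the well's flat floor, 14 mm above the bench; mixer's axes. A steel drive bar 50 mm long, 8 wide, 8 high lies centred across it. Its direction is not measured: from above it points somewhere from 0.25 to 1.65 rad anticlockwise of the mixer's x axis (either end alike). Its shaft is stiff: light rubbing (under 0.8 N m) does not turn it.
- adapter_centre (a point): Centre of the loose tube adapter, 37 mm above its underside; z up. Aluminium disc 56 mm wide, 38 mm high, six dark holes in its top; on it an upright flat black grip, 44 mm long (adapter's x), 12 mm thick (y), 36 mm high (38 to 74 mm above the underside): hold its flat sides. Fully home this point is 51 mm above the mixer's origin; resting on the bar, 59 mm.
- adapter: The same adapter at the centre of its underside (it stands on the bench, about 0.2 kg); same axes. A slot 11 mm wide and 12 mm deep runs right across the underside along x, in line with the grip (either way round is alike); slot edges chamfered 0.5 mm, the disc's lower rim 3 mm.
- dropper_bottle_1: Bystander: small brown dropper bottle, 33 mm wide, 79 mm high, origin at the centre of its underside.
- masking_tape: Bystander: roll of masking tape lying flat, 98 mm wide, 25 mm high, origin at the centre of its underside.
- marker: Bystander: marker pen lying on the bench, 139 mm long, 19 mm thick, origin at the centre of its underside.
There are look-alikes about, which are no part of the job. Of the things that look like the adapter, the largest one is meant.

How it is judged:
By the outcome, as a careful person would: the job done as asked, in the order asked, and still so for the second after the job is handed in, with the robot touching nothing.
It also fails if it takes over 67 s, if anything falls off the work surface, if the arm or the gripper's body presses on something with over 40 N, if the wrist force passes 120 N, or if a joint passes its speed limit or range.

## Working session

There is one attempt and no reset: what is moved stays moved. The work goes in short steps, Python scripts to look and compute and a tool call to move; the robot and the scene stay as the last step left them, time stands still between calls to the robot, and variables do not carry over. Pictures are saved under pics/ and viewed, and the job is handed in when it is done.

Besides the shell and the picture viewer there is one more tool, called after ">>>" in YAML: its name, and indented under it one key for each argument. send_rows: Moves the arm, as the interface text tells. Its arguments: {"type":"object","properties":{"deltas":{"type":"array"},"newtons":{"type":"number"}},"required":["deltas"]}

```bash
mkdir -p pics; cat > h.py <<'E'
import numpy as np, cv2
from bench import sense, viewer
def save(name, fn, crop=None, s=1):
    im=viewer.get_image(name); c=im["color"]
    if crop: c=c[crop[1]:crop[3],crop[0]:crop[2]]
    c=cv2.resize(c,None,fx=s,fy=s,interpolation=cv2.INTER_CUBIC)
    cv2.imwrite("pics/"+fn,c[:,:,::-1]); return im
def cloud(im,pose=None):
    K=im["mtx"];z=im["z_map"];v,u=np.mgrid[:z.shape[0],:z.shape[1]]
    P=np.stack([(u-K[0,2])/K[0,0]*z,(v-K[1,2])/K[1,1]*z,z],-1)
    if "R" in im: return (P-im["t"])@im["R"]
    T=im["tool_from_camera"];P=P@T[:3,:3].T+T[:3,3]
    return P@np.array(pose[1]).T+np.array(pose[0])
E
python3 - <<'E'
from h import *
import pickle
s=sense();print({k:np.round(v,3).tolist() for k,v in s.items()})
d={}
for n in["scene","side","wrist"]:
    d[n]=save(n,n+"0.png",s=1.5)
d['s']=s
pickle.dump(d,open("d0.pkl","wb"))
for n in["scene","side"]:print(n,d[n]["R"].round(3).tolist(),d[n]["t"])
print(d["wrist"]["tool_from_camera"])
E
```

```text
{'t': 0.0, 'joint_pos': [1.258, 0.322, -0.07, 1.452, 0.023, 1.371, -0.057], 'joint_vel': [-0.0, -0.001, 0.001, -0.0, 0.001, -0.001, -0.0], 'joint_torque': [-0.0, -49.129, -0.404, -31.253, -0.064, 0.044, 0.0], 'tool_pos': [0.208, -0.615, 0.221], 'eef_rot': [[0.947, 0.321, -0.001], [0.321, -0.947, 0.002], [-0.0, -0.002, -1.0]], 'force': [0.967, 0.286, 0.883], 'moment': [-0.02, 0.054, 0.02], 'finger_gap': 0.087}
scene [[-0.671, -0.741, -0.026], [-0.414, 0.403, -0.816], [0.615, -0.537, -0.578]] [0.16332838 0.39551696 0.40941671]
side [[1.0, -0.019, -0.013], [-0.022, -0.665, -0.746], [0.005, 0.746, -0.666]] [-0.58567717 -0.10682181  1.18311034]
[[ 1.20460861e-03 -9.57000557e-01 -2.90083578e-01  8.13088098e-02]
 [ 9.99999043e-01  1.35036548e-03 -3.02302748e-04 -1.26731206e-03]
 [ 6.81022749e-04 -2.90082937e-01  9.57001268e-01 -1.63185401e-01]
 [ 0.00000000e+00  0.00000000e+00  0.00000000e+00  1.00000000e+00]]
```

View pics/scene0.png

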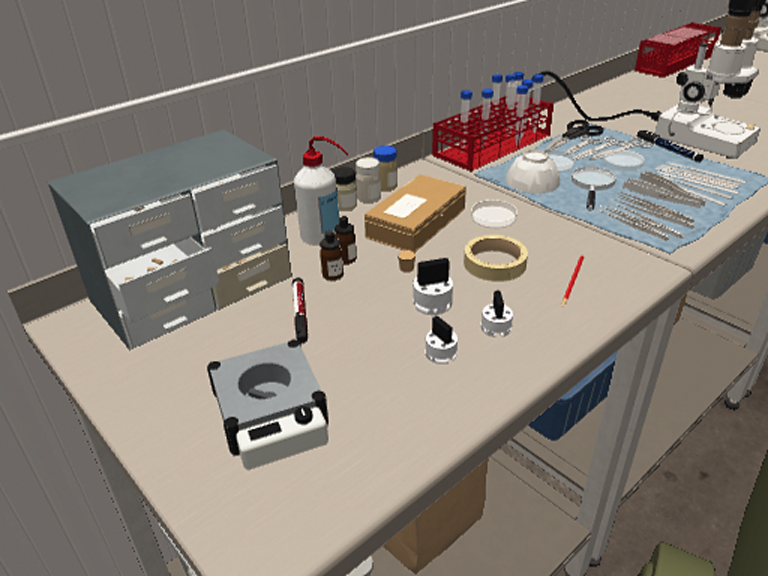

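View pics/side0.png

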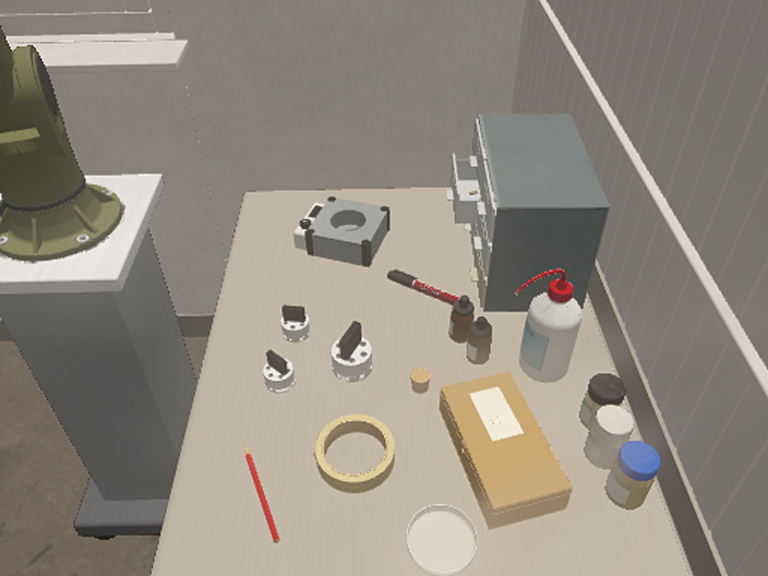

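View pics/wrist0.png

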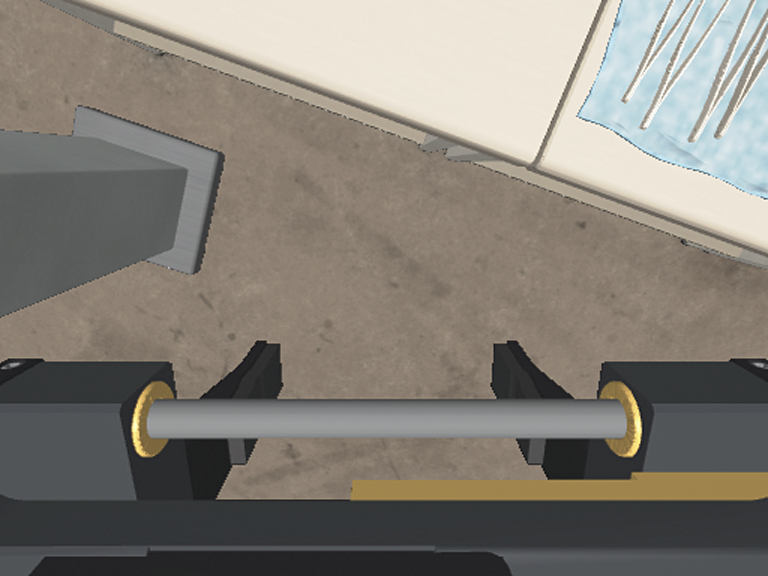

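Adapter-like things in the scene picture (768 wide): (433,288), (441,345) and (497,315). In the side picture they are (352,352), (294,325) and (279,373). The first looks largest, so I'm confirming it with an enlarged crop and the depth data.

```bash
python3 - <<'E'
from h import *
import pickle
d=pickle.load(open("d0.pkl","rb"))
c=d["scene"]["color"][165:250,265:355];c2=d["side"]["color"][190:270,165:265]
a=cv2.resize(c,(400,380),interpolation=cv2.INTER_CUBIC);b=cv2.resize(c2,(400,380),interpolation=cv2.INTER_CUBIC)
e=cv2.resize(d["scene"]["color"][225:315,130:225],(400,380)[::1],interpolation=cv2.INTER_CUBIC)
cv2.imwrite("pics/crop1.png",np.hstack([a,b])[:,:,::-1]); cv2.imwrite("pics/crop2.png",e[:,:,::-1])
for n in["scene","side"]:
    P=cloud(d[n]);im=d[n]
    m=(P[...,2]>0.006)&(P[...,2]<0.12)&(P[...,0]>0.3)&(P[...,0]<1.0)&(im["z_map"]>0)
    k,L,st,ce=cv2.connectedComponentsWithStats(m.astype(np.uint8))
    for i in range(1,k):
        if st[i,4]<60: continue
        q=P[L==i]; print(n,st[i],ce[i].round(),q.min(0).round(3),q.max(0).round(3))
E
```

```text
scene [    0     0   486   232 23206] [231. 124.] [ 0.622 -2.071  0.006] [0.918 0.114 0.12 ]
scene [502   3  10  32 202] [508.  20.] [ 0.704 -1.986  0.006] [ 0.773 -1.906  0.119]
scene [ 395   55  112   59 2619] [458.  87.] [ 0.447 -1.246  0.006] [ 0.762 -0.926  0.12 ]
scene [380 111  31  30 433] [395. 121.] [ 0.527 -0.898  0.006] [ 0.64  -0.747  0.018]
scene [415 114  55  25 546] [441. 126.] [ 0.403 -0.94   0.006] [ 0.542 -0.869  0.021]
scene [ 243  116   68   64 2267] [276. 143.] [ 0.615 -0.607  0.006] [ 0.786 -0.385  0.05 ]
scene [412 128  51  25 306] [438. 140.] [ 0.378 -0.858  0.006] [ 0.529 -0.81   0.014]
scene [314 133  31  19 207] [329. 141.] [ 0.598 -0.659  0.006] [ 0.679 -0.577  0.018]
scene [399 136  57  25 335] [428. 148.] [ 0.373 -0.801  0.006] [ 0.527 -0.746  0.015]
scene [309 157  43  29 776] [330. 171.] [ 0.492 -0.556  0.006] [ 0.591 -0.458  0.027]
scene [375 171  14  31  60] [382. 186.] [ 0.405 -0.612  0.006] [ 0.455 -0.494  0.009]
scene [275 172  27  38 822] [288. 191.] [ 0.507 -0.387  0.006] [ 0.562 -0.332  0.076]
scene [ 138  185   81  128 5159] [181. 265.] [ 0.43
[... 557 characters left out ...]
72  0.08 ]
side [187 204  20  23 382] [196. 215.] [ 0.433 -0.313  0.006] [ 0.473 -0.281  0.056]
side [221 214  27  40 773] [234. 236.] [ 0.509 -0.391  0.006] [ 0.564 -0.339  0.077]
side [175 233  22  29 426] [185. 248.] [ 0.418 -0.406  0.006] [ 0.459 -0.365  0.057]
side [274 245  13  16 169] [280. 252.] [ 0.617 -0.413  0.007] [ 0.642 -0.384  0.029]
side [ 293  248   89  104 5587] [335. 299.] [ 0.652 -0.606  0.006] [ 0.787 -0.414  0.051]
side [ 209  276   54   52 1255] [236. 301.] [ 0.494 -0.556  0.006] [ 0.59  -0.458  0.028]
side [171 326  12  24  70] [177. 338.] [ 0.428 -0.596  0.006] [ 0.452 -0.551  0.01 ]
side [271 336  48  48 365] [294. 359.] [ 0.601 -0.658  0.006] [ 0.678 -0.579  0.019]
```

View pics/crop1.png

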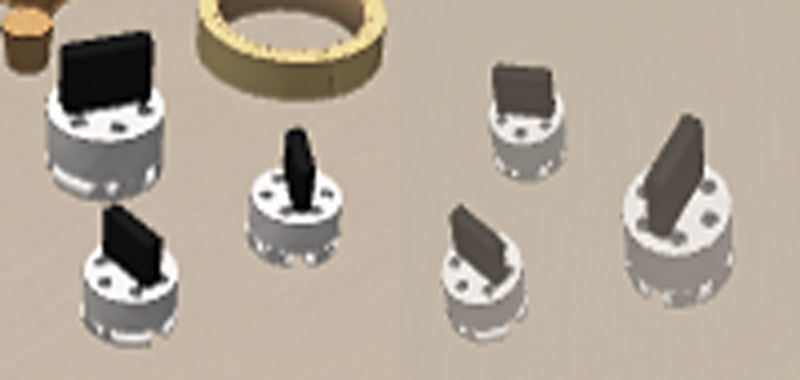

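View pics/crop2.png

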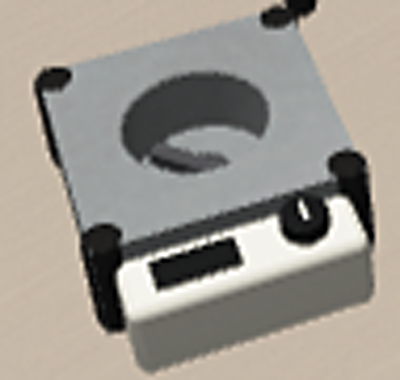

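The large one at scene (433,288) is about 56 mm wide and 76 mm high. The other two are about 41 mm wide and 56 mm high, so (433,288) is the adapter. Next I'm fitting the adapter and mixer poses.

```bash
python3 - <<'E'
from h import *
import pickle
d=pickle.load(open("d0.pkl","rb"))
for n in["scene","side"]:
    P=cloud(d[n]);im=d[n];ok=im["z_map"]>0
    box=(abs(P[...,0]-.536)<.05)&(abs(P[...,1]+.362)<.05)&ok
    q=P[box&(P[...,2]>.044)&(P[...,2]<.08)][:,:2].astype(np.float32)
    r=cv2.minAreaRect(q*1000);print(n,"grip",len(q),r)
    t=P[box&(P[...,2]>.070)][:,:2].astype(np.float32); r=cv2.minAreaRect(t*1000);print(" top",len(t),r, P[box][:,2].max())
    w=P[box&(P[...,2]>.008)&(P[...,2]<.036)][:,:2]
    # circle fit
    A=np.c_[2*w,np.ones(len(w))];s=np.linalg.lstsq(A,(w**2).sum(1),rcond=None)[0];print(" circ",s[:2],np.sqrt(s[2]+s[:2]@s[:2]))
    M=ok&(P[...,0]>.42)&(P[...,0]<.62)&(P[...,1]<.01)&(P[...,1]>-.16)&(P[...,2]>.043)&(P[...,2]<.049)
    q=P[M][:,:2].astype(np.float32);r=cv2.minAreaRect(q*1000);print(" mixer top",len(q),r,np.median(P[M][:,2]))
    # well: wall/floor points
    inn=ok&(np.hypot(P[...,0]-.525,P[...,1]+.075)<.04)&(P[...,2]<.036)
    q=P[inn];print(" in well",len(q),q.min(0).round(3),q.max(0).round(3))
    # hole in top mask
    Mu=M.astype(np.uint8);Mu=cv2.morphologyEx(Mu,cv2.MORPH_CLOSE,np.ones((3,3)))
    cs,h=cv2.findContours(Mu,cv2.RETR_CCOMP,cv2.CHAIN_APPROX_NONE)
    for c_,hh in zip(cs,h[0]):
        if hh[3]>=0 and len(c_)>30:
            pix=c_[:,0];p=P[pix[:,1],pix[:,0]];p=p[(abs(p[:,2]-.046)<.004)]
            w=p[:,:2];A=np.c_[2*w,np.ones(len(w))];s=np.linalg.lstsq(A,(w**2).sum(1),rcond=None)[0];print(" hole",len(w),s[:2],np.sqrt(s[2]+s[:2]@s[:2]))
E
```

```text
scene grip 310 ((536.260986328125, -361.43292236328125), (44.33753967285156, 15.757946968078613), 63.287349700927734)
 top 93 ((536.580322265625, -361.92840576171875), (43.91290283203125, 14.161893844604492), 61.8389892578125) 0.07633063509393541
 circ [ 0.53639614 -0.36214712] 0.027285276156921886
 mixer top 2440 ((517.6322021484375, -71.41732025146484), (114.05183410644531, 135.49256896972656), 70.41764068603516) 0.04666673816299475
 in well 495 [ 0.52  -0.106  0.012] [ 0.56  -0.053  0.036]
 hole 82 [ 0.52665791 -0.07502403] 0.030438817465319817
side grip 239 ((537.1924438476562, -362.20703125), (44.74267578125, 13.449013710021973), 61.780391693115234)
 top 101 ((536.8821411132812, -361.6643981933594), (43.45542526245117, 12.481849670410156), 62.06988525390625) 0.07739643527678634
 circ [ 0.53693679 -0.36307121] 0.02603867380182957
 mixer top 971 ((517.8526611328125, -72.16414642333984), (115.03396606445312, 133.32931518554688), 70.6666488647461) 0.046470001740686974
 in well 187 [ 0.499 -0.072  0.012] [ 0.553 -0.042  0.036]
 hole 52 [ 0.52650916 -0.07566219] 0.030982442941123164
```

```bash
python3 - <<'E'
from h import *
import pickle
d=pickle.load(open("d0.pkl","rb"))
c=np.array([.5266,-.0753])
for n in["scene","side"]:
    P=cloud(d[n]);im=d[n];ok=im["z_map"]>0
    r=np.hypot(P[...,0]-c[0],P[...,1]-c[1])
    m=ok&(r<.0265)&(P[...,2]<.03)
    q=P[m];print(n,len(q))
    b=q[q[:,2]>.0195]
    print(np.histogram(q[:,2],bins=np.arange(.01,.032,.002)))
    print(np.c_[(b[:,:2]-c)*1000,b[:,2]*1000].round(1)[::3].tolist())
crop=d["scene"]["color"][240:280,150:205];cv2.imwrite("pics/well.png",cv2.resize(crop,None,fx=12,fy=12,interpolation=cv2.INTER_CUBIC)[:,:,::-1])
E
```

```text
scene 171
(array([ 0, 17, 57, 26,  5, 19, 40,  7,  0,  0]), array([0.01 , 0.012, 0.014, 0.016, 0.018, 0.02 , 0.022, 0.024, 0.026,
       0.028, 0.03 ]))
[[21.7, 8.6, 23.7], [20.3, 11.5, 24.3], [18.5, 6.7, 22.3], [13.4, 3.5, 23.8], [18.3, 11.0, 22.9], [15.6, 6.6, 21.8], [11.3, 3.0, 22.4], [17.7, 11.6, 21.2], [13.0, 8.2, 22.3], [8.4, 4.8, 23.3], [3.6, 1.5, 24.5], [1.0, -2.9, 23.4], [12.6, 8.8, 20.6], [6.0, 6.3, 23.6], [4.2, 1.5, 21.6], [0.1, -2.1, 22.1], [-4.6, -5.4, 23.2], [5.0, 7.1, 22.4], [0.7, 3.6, 23.1], [-1.7, -0.8, 21.8], [-6.1, -4.3, 22.5], [-1.7, 3.3, 22.1]]
side 32
(array([ 1,  7, 12,  4,  0,  4,  4,  0,  0,  0]), array([0.01 , 0.012, 0.014, 0.016, 0.018, 0.02 , 0.022, 0.024, 0.026,
       0.028, 0.03 ]))
[[18.0, 14.8, 21.1], [13.0, 8.1, 23.1], [5.4, 3.0, 23.9]]
```

View pics/well.png

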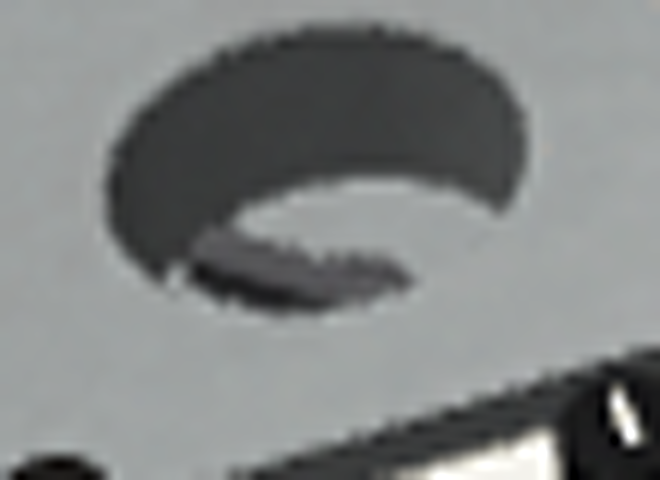

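```bash
python3 - <<'E'
from h import *
import pickle
d=pickle.load(open("d0.pkl","rb"))
for n in["scene","side"]:
    P=cloud(d[n]);ok=d[n]["z_map"]>0
    for a,b in[(.03,.08),(.08,.12),(.12,.2),(.2,.3),(.3,.4)]:
        for y0 in np.arange(-.3,.15,.05):
            m=ok&(P[...,2]>a)&(P[...,2]<b)&(P[...,1]>y0)&(P[...,1]<y0+.05)&(P[...,0]>.6)
            if m.sum()>3: print(n,a,b,round(y0,2),m.sum(),P[m][:,0].min().round(3))
E
```

```text
scene 0.03 0.08 -0.3 196 0.676
scene 0.03 0.08 -0.25 386 0.728
scene 0.03 0.08 -0.2 412 0.73
scene 0.03 0.08 -0.15 387 0.699
scene 0.03 0.08 -0.1 516 0.7
scene 0.03 0.08 -0.05 799 0.701
scene 0.03 0.08 -0.0 697 0.742
scene 0.03 0.08 0.05 576 0.902
scene 0.03 0.08 0.1 14 0.909
scene 0.08 0.12 -0.3 65 0.73
scene 0.08 0.12 -0.25 349 0.722
scene 0.08 0.12 -0.2 401 0.721
scene 0.08 0.12 -0.15 469 0.699
scene 0.08 0.12 -0.1 482 0.69
scene 0.08 0.12 -0.05 861 0.692
scene 0.08 0.12 -0.0 567 0.743
scene 0.08 0.12 0.05 318 0.908
scene 0.12 0.2 -0.3 425 0.729
scene 0.12 0.2 -0.25 1494 0.721
scene 0.12 0.2 -0.2 1631 0.721
scene 0.12 0.2 -0.15 1803 0.7
scene 0.12 0.2 -0.1 1951 0.701
scene 0.12 0.2 -0.05 2638 0.702
scene 0.12 0.2 -0.0 1259 0.743
scene 0.12 0.2 0.05 251 0.908
scene 0.2 0.3 -0.3 902 0.896
scene 0.2 0.3 -0.25 972 0.895
scene 0.2 0.3 -0.2 1066 0.895
scene 0.2 0.3 -0.15 1173 0.895
scene 0.2 0.3 -0.1 1279 0.896
scene 0.2 0.3 -0.05 1397 0.894
scene 0.2 0.3 -0.0 928 0.896
scene 0.3 0.4 -0.3 783 0.906
scene 0.3 0.4 -0.25 955 0.906
scene 0.3 0.4 -0.2 1145 0.907
scene 0.3 0.4 -0.15 1386 0.90
[... 550 characters left out ...]
12 0.2 -0.2 1213 0.722
side 0.12 0.2 -0.15 1076 0.701
side 0.12 0.2 -0.1 974 0.703
side 0.12 0.2 -0.05 834 0.704
side 0.12 0.2 -0.0 123 0.74
side 0.12 0.2 0.05 99 0.91
side 0.12 0.2 0.1 137 0.909
side 0.2 0.3 -0.3 586 0.898
side 0.2 0.3 -0.25 507 0.898
side 0.2 0.3 -0.2 446 0.898
side 0.2 0.3 -0.15 398 0.898
side 0.2 0.3 -0.1 347 0.898
side 0.2 0.3 -0.05 312 0.897
side 0.2 0.3 -0.0 275 0.898
side 0.2 0.3 0.05 251 0.897
side 0.2 0.3 0.1 225 0.898
side 0.3 0.4 -0.3 753 0.909
side 0.3 0.4 -0.25 644 0.909
side 0.3 0.4 -0.2 566 0.909
side 0.3 0.4 -0.15 493 0.91
side 0.3 0.4 -0.1 433 0.909
side 0.3 0.4 -0.05 308 0.909
side 0.3 0.4 -0.0 216 0.909
side 0.3 0.4 0.05 138 0.909
side 0.3 0.4 0.1 85 0.91
```

>>> send_rows:
  deltas:
    - [0, 0, 0, 3.27, -1.12, 0, 6]
    - [0, 0, 0, 3.27, -1.12, 0, 6]
    - [0, 0, 0, 3.27, -1.12, 0, 6]
    - [0, 0, 0, 3.27, -1.12, 0, 6]
    - [0, 0, 0, 3.27, -1.12, 0, 6]
    - [0, 0, 0, 3.27, -1.12, 0, 6]
    - [0, 0, 0, 3.27, -1.12, 0, 6]
    - [0, 0, 0, 3.27, -1.12, 0, 6]
    - [0, 0, 0, 3.27, -1.12, 0, 6]
    - [0, 0, 0, 3.27, -1.12, 0, 6]
    - [0, 0, 0, 3.27, -1.12, 0, 6]
    - [0, 0, 0, 3.27, -1.12, 0, 6]

```text
t: 1.15
tool_pos: [0.5381, -0.3611, 0.2223]
eef_rot: [[0.947, 0.321, -0.0], [0.321, -0.947, 0.0], [-0.0, -0.0, -1.0]]
force: [0.2, -0.2, -0.8]
finger_gap: 0.0598
```

>>> send_rows:
  deltas:
    - [0, 0, -0.12, 0, 0, 0, 6]
    - [0, 0, -0.12, 0, 0, 0, 6]
    - [0, 0, -0.12, 0, 0, 0, 6]
    - [0, 0, -0.12, 0, 0, 0, 6]
    - [0, 0, -0.12, 0, 0, 0, 6]
    - [0, 0, -0.12, 0, 0, 0, 6]
    - [0, 0, -0.035, 0, 0, 0, 6]
    - [0, 0, 0, 0, 0, 0, 6]
    - [0, 0, 0, 0, 0, 0, 6]

```text
t: 1.9
tool_pos: [0.5369, -0.3624, 0.2222]
eef_rot: [[0.471, 0.882, -0.0], [0.882, -0.471, 0.0], [0.0, -0.001, -1.0]]
force: [0.6, 0.0, -0.3]
finger_gap: 0.0601
```

```bash
cat > look.py <<'E'
from h import *
import sys,pickle
s=sense();im=save("wrist",sys.argv[1],s=1.5)
pickle.dump((s,im),open(sys.argv[1]+".pkl","wb"))
print(s["t"],s["tool_pos"],np.degrees(np.arctan2(s["eef_rot"][1][0],s["eef_rot"][0][0])),np.array(s["eef_rot"])[2],s["finger_gap"],s["force"])
E
python3 look.py w1.png
```

```text
1.9 [ 0.5369307  -0.36236405  0.22218777] 61.898491427085766 [ 5.15247899e-05 -5.82219902e-04 -9.99999829e-01] 0.06011650791361774 [ 0.60368004  0.00379813 -0.31702407]
```

View pics/w1.png

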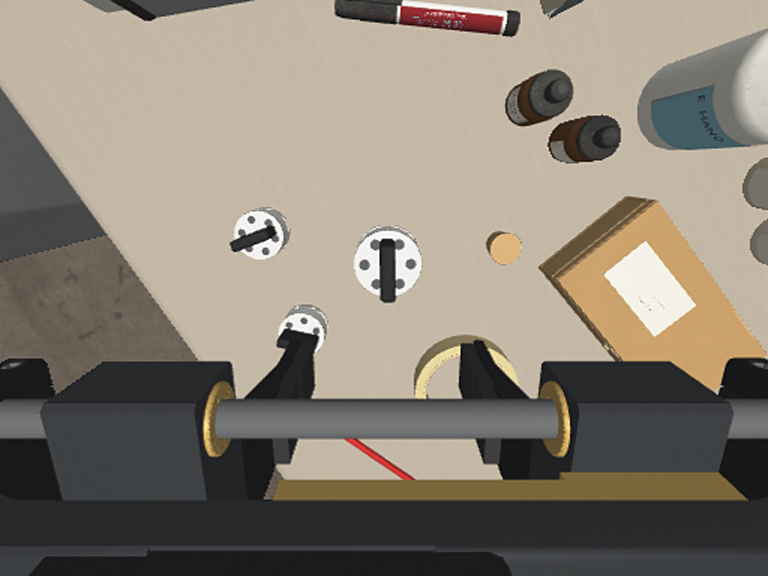

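The wrist view shows the big adapter at (388,262), with its grip vertical in the image and in line with the tool x axis. Checking its centre and angle in the wrist depth data.

```bash
python3 - <<'E'
from h import *
import pickle
s,im=pickle.load(open("w1.png.pkl","rb"))
P=cloud(im,(s["tool_pos"],s["eef_rot"]));ok=im["z_map"]>0
box=(np.hypot(P[...,0]-.5366,P[...,1]+.362)<.045)&ok
t=P[box&(P[...,2]>.069)&(P[...,2]<.085)];print(len(t),np.median(t[:,2]),cv2.minAreaRect((t[:,:2]*1000).astype(np.float32)))
w=P[box&(P[...,2]>.034)&(P[...,2]<.044)];print(len(w),np.median(w[:,2]),cv2.minEnclosingCircle((w[:,:2]*1000).astype(np.float32)))
E
```

```text
409 0.07454833884386514 ((538.5897216796875, -360.4208679199219), (43.590118408203125, 11.32890796661377), 62.33821487426758)
1160 0.039025969754206066 ((538.6575317382812, -360.4992980957031), 27.823320388793945)
```

>>> send_rows:
  deltas:
    - [0, 0, 0, 0.14, 0, 2.5, 6]
    - [0, 0, 0, 0, 0, 3.5, 6]
    - [0, 0, 0, 0, 0, 3.5, 5]
    - [0, 0, 0, 0, 0, 3.5, 4.5]
    - [0, 0, 0, 0, 0, 2.5, 4]
    - [0, 0, 0, 0, 0, 1.5, 4]
    - [0, 0, 0, 0, 0, 0.8, 4]
    - [0, 0, 0, 0, 0, 0, 4]
    - [0, 0, 0, 0, 0, 0, 4]

```text
t: 2.7
tool_pos: [0.5382, -0.3613, 0.0451]
eef_rot: [[0.47, 0.883, 0.001], [0.883, -0.47, -0.0], [-0.0, 0.001, -1.0]]
force: [-0.1, -0.2, -0.1]
finger_gap: 0.0402
```

```bash
python3 look.py w2.png
```

```text
2.7 [ 0.53820736 -0.36131948  0.04510895] 61.960625824826785 [-6.40344404e-05  6.44365839e-04 -9.99999790e-01] 0.040186438782290154 [-0.06853995 -0.1902053  -0.10172645]
```

View pics/w2.png

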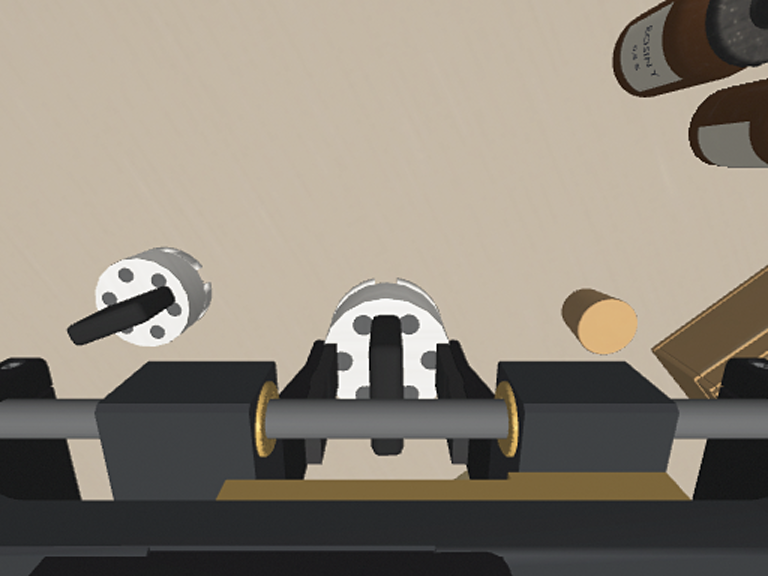

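The jaws straddle the grip evenly: the grip is at (387,385), with the fingers at about 325 and 450. Closing now.

>>> send_rows:
  deltas:
    - [0, 0, 0, 0, 0, 0, 2]
    - [0, 0, 0, 0, 0, 0, 1.4]
    - [0, 0, 0, 0, 0, 0, 0.5]
    - [0, 0, 0, 0, 0, 0, 0.5]
    - [0, 0, 0, 0, 0, 0, 0.5]
    - [0, 0, 0, 0, 0, 0, 0.5]
  newtons: 30

```text
t: 3.25
tool_pos: [0.5379, -0.3613, 0.0448]
eef_rot: [[0.47, 0.883, 0.001], [0.883, -0.47, -0.0], [-0.0, 0.001, -1.0]]
force: [-0.2, -0.9, 0.7]
finger_gap: 0.0119
```

>>> send_rows:
  deltas:
    - [0, 0, 0, 0, 0, -1, 0.5]
    - [0, 0, 0, 0, 0, -2, 0.5]
    - [0, 0, 0, 0, 0, -3, 0.5]
    - [0, 0, 0, 0, 0, -3, 0.5]
    - [0, 0, 0, 0, 0, -3, 0.5]
    - [0, 0, 0, 0, 0, -2, 0.5]
    - [0, 0, 0, 0, 0, 0, 0.5]
    - [0, 0, 0, 0, 0, 0, 0.5]
    - [0, 0, 0, 0, 0, 0, 0.5]

```text
t: 4.0
tool_pos: [0.5368, -0.3607, 0.183]
eef_rot: [[0.47, 0.883, -0.002], [0.883, -0.47, 0.001], [0.0, -0.003, -1.0]]
force: [0.1, -0.1, -3.0]
finger_gap: 0.0118
```

```bash
python3 look.py w3.png; python3 - <<'E'
from h import *
im=save("scene","s3.png",(100,80,420,320),2.4)
P=cloud(im)
s=sense();p=np.array(s["tool_pos"])
ok=(im["z_map"]>0)&(np.hypot(P[...,0]-p[0],P[...,1]-p[1])<.04)&(P[...,2]>.09)&(P[...,2]<p[2]-.012)
w=P[ok];z0=w[:,2].min();print(z0,w[:,2].max(),p)
E
```

```text
4.0 [ 0.53680092 -0.36065635  0.18301582] 61.98407715033065 [ 5.42854096e-05 -2.63911905e-03 -9.99996516e-01] 0.011823224532460323 [ 0.11889961 -0.0784643  -2.95804572]
0.1388083682792942 0.17016908544163212 [ 0.53653845 -0.36049917  0.18220051]
```

View pics/s3.png

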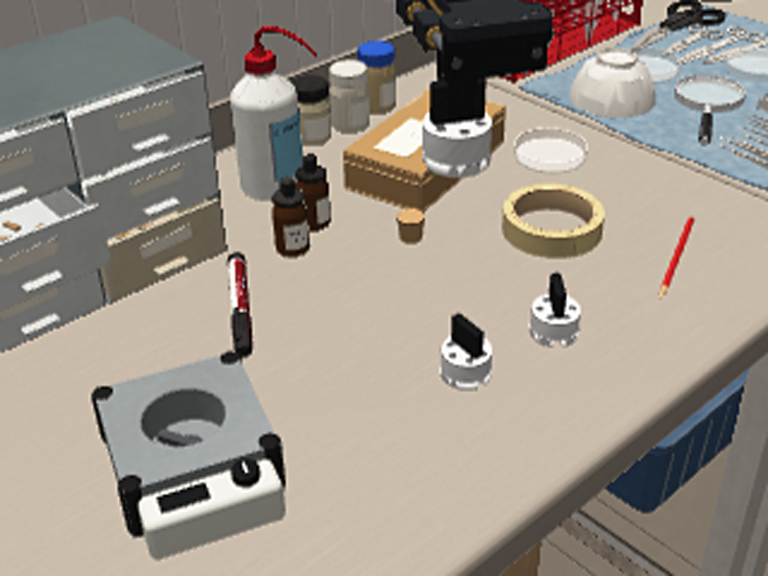

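View pics/w3.png

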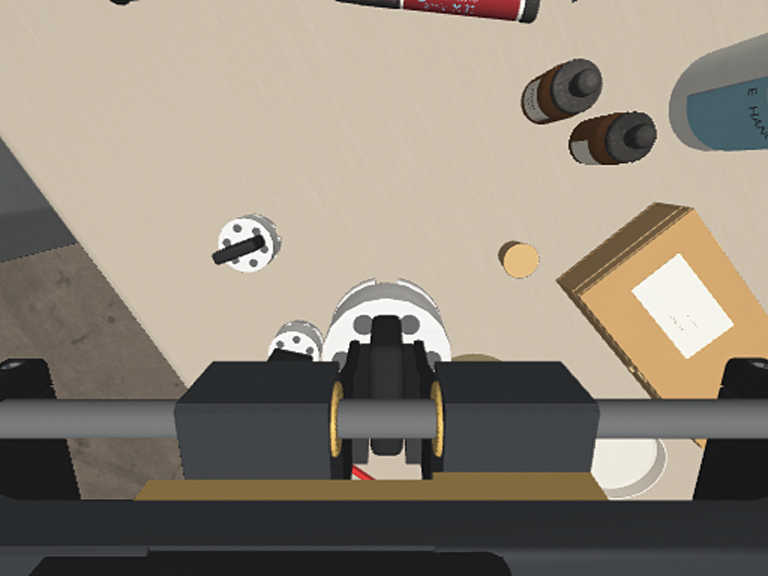

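>>> send_rows:
  deltas:
    - [0, 0, 0, 1.5, -1.3, 0, 0.5]
    - [0, 0, 0, 2.4, -2.2, 0, 0.5]
    - [0, 0, 0, 2.4, -2.2, 0, 0.5]
    - [0, 0, 0, 2.4, -2.2, 0, 0.5]
    - [0, 0, 0, 2.4, -2.2, 0, 0.5]
    - [0, 0, 0, 2.4, -2.2, 0, 0.5]
    - [0, 0, 0, 2.4, -2.2, 0, 0.5]
    - [0, 0, 0, 2.1, -1.8, 0, 0.5]
    - [0, 0, 0.1, 0, 0, 0, 0.5]
    - [0, 0, 0.1, 0, 0, 0, 0.5]
    - [0, 0, 0.1, 0, 0, 0, 0.5]
    - [0, 0, 0, 0, 0, 0, 0.5]

```text
t: 5.1
tool_pos: [0.4775, -0.1253, 0.1833]
eef_rot: [[0.711, 0.703, -0.002], [0.703, -0.711, 0.001], [-0.001, -0.002, -1.0]]
force: [-0.3, 0.3, -1.5]
finger_gap: 0.0116
```

>>> send_rows:
  deltas:
    - [0, 0, 0, 0, 0, 0, 0.5]
    - [0, 0, 0, 0, 0, 0, 0.5]

```text
t: 5.27
tool_pos: [0.478, -0.1256, 0.1838]
eef_rot: [[0.708, 0.706, -0.001], [0.706, -0.708, 0.001], [-0.001, -0.001, -1.0]]
force: [0.1, 0.3, -3.1]
finger_gap: 0.0116
```

```bash
python3 look.py w4.png
```

```text
5.2667 [ 0.47797571 -0.12562617  0.18381027] 44.92549125296821 [-5.09104722e-04 -1.32896908e-03 -9.99998987e-01] 0.011642931620805184 [ 0.12445439  0.31220988 -3.14740269]
```

View pics/w4.png

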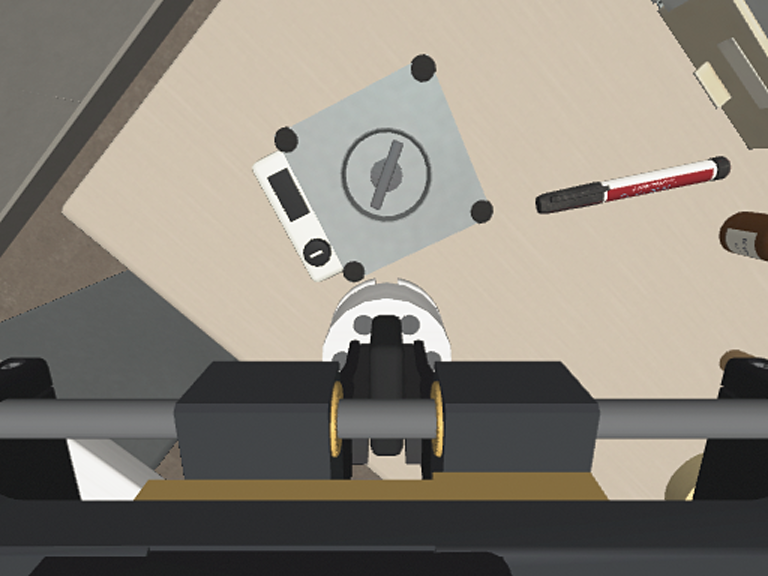

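```bash
python3 - <<'E'
from h import *
import pickle
s,im=pickle.load(open("w4.png.pkl","rb"))
cv2.imwrite("pics/w4c.png",cv2.resize(im["color"][80:155,215:300],None,fx=8,fy=8,interpolation=cv2.INTER_CUBIC)[:,:,::-1])
cv2.imwrite("pics/w4d.png",cv2.resize(im["color"][180:265,205:310],None,fx=7,fy=7,interpolation=cv2.INTER_CUBIC)[:,:,::-1])
P=cloud(im,(s["tool_pos"],s["eef_rot"]));ok=im["z_map"]>0
c=np.array([.5266,-.0753])
r=np.hypot(P[...,0]-c[0],P[...,1]-c[1])
b=P[ok&(r<.0275)&(P[...,2]>.019)&(P[...,2]<.027)]
print("bar",len(b),b.mean(0),cv2.minAreaRect((b[:,:2]*1000).astype(np.float32)), np.median(b[:,2]))
w=P[ok&(r<.034)&(P[...,2]<.038)];print("well",cv2.minEnclosingCircle((w[:,:2]*1000).astype(np.float32)))
R=np.array(s["eef_rot"]);Q=(P-s["tool_pos"])@R   # tool coords
top=ok&(np.hypot(Q[...,0],Q[...,1])<.035)&(abs(Q[...,2]-.006)<.004)
q=Q[top][:,:2]; print("disc top",len(q),q.min(0),q.max(0),np.median(Q[top][:,2]))
e=ok&(np.hypot(Q[...,0],Q[...,1])<.04)&(Q[...,2]>.002)&(Q[...,2]<.045)
q=Q[e]; 
# rim: outermost by azimuth bin
a=np.degrees(np.arctan2(q[:,1],q[:,0]));rr=np.hypot(q[:,0],q[:,1]);pts=[]
for k in range(-60,61,5):
    m=abs(a-k)<2.5
    if m.sum()>3: pts.append(q[m][np.argsort(rr[m])[-3]][:2])
pts=np.array(pts);A=np.c_[2*pts,np.ones(len(pts))];x=np.linalg.lstsq(A,(pts**2).sum(1),rcond=None)[0];print("circ tool",x[:2],np.sqrt(x[2]+x[:2]@x[:2]),len(pts))
# known r=28
from scipy.optimize import least_squares
f=least_squares(lambda p:np.hypot(pts[:,0]-p[0],pts[:,1]-p[1])-.028,[0,0]);print("r28",f.x,np.abs(f.fun).max())
E
```

```text
bar 369 [ 0.52776415 -0.07445865  0.0228347 ] ((529.2422485351562, -83.36185455322266), (54.28843307495117, 32.32314682006836), 17.836183547973633) 0.022861659386860217
well ((528.6934814453125, -73.45326232910156), 30.121049880981445)
disc top 2009 [-0.00319511 -0.02774099] [0.02880742 0.0270383 ] 0.005726618695363928
circ tool [ 0.00109753 -0.00044247] 0.027683045780666306 25
r28 [ 0.0007199  -0.00044184] 0.00023150360913019863
```

View pics/w4c.png

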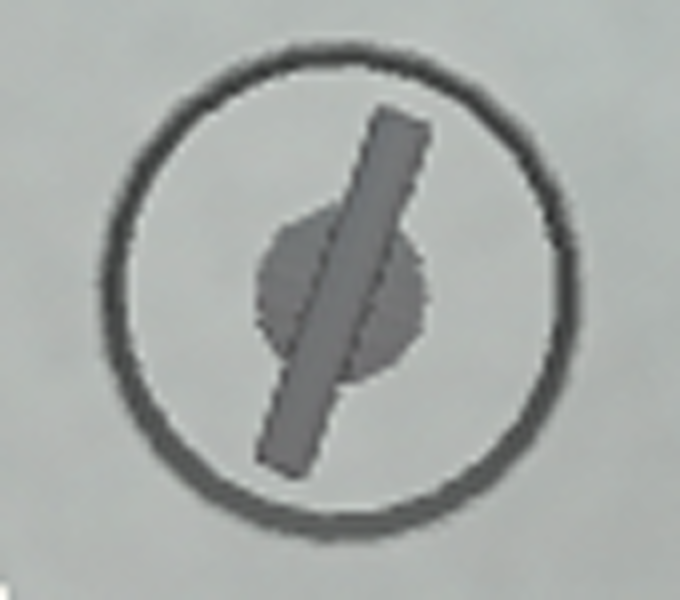

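View pics/w4d.png

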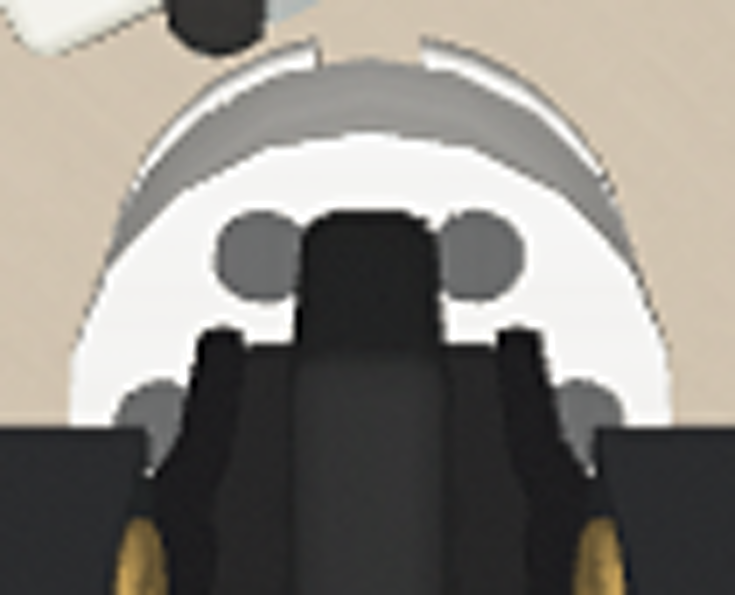

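```bash
python3 - <<'E'
from h import *
import pickle
s,im=pickle.load(open("w4.png.pkl","rb"))
R=np.array(s["eef_rot"]);T=im["tool_from_camera"];K=im["mtx"]
def pt(u,v,z):
    d=R@T[:3,:3]@np.linalg.solve(K,[u,v,1]);o=R@T[:3,3]+s["tool_pos"];return o+d*(z-o[2])/d[2]
f=lambda x,y:(215+(x-3.5)/8,80+(y-3.5)/8)
for p,q in[((403,118),(284,466)),((380,108),(262,455)),((428,130),(308,475))]:
    a=pt(*f(*p),.022);b=pt(*f(*q),.022);d=a-b
    print(a,b,(a+b)/2,np.linalg.norm(d),np.degrees(np.arctan2(d[1],d[0])))
E
```

```text
[ 0.55080159 -0.06302458  0.022     ] [ 0.50713517 -0.08383166  0.022     ] [ 0.52896838 -0.07342812  0.022     ] 0.048370349703335556 25.477824379030565
[ 0.54952244 -0.05997063  0.022     ] [ 0.50604924 -0.08062312  0.022     ] [ 0.52778584 -0.07029688  0.022     ] 0.04812945401107249 25.410647769947815
[ 0.55209579 -0.06645392  0.022     ] [ 0.50861509 -0.08705235  0.022     ] [ 0.53035544 -0.07675313  0.022     ] 0.048113052914614665 25.348663794545164
```

>>> send_rows:
  deltas:
    - [0, 0, 0, 1.5, 0, 0, 0.5]
    - [0, 0, 0, 2.5, -0.05, 0, 0.5]
    - [0, 0, 0, 2.1, -0.04, 0, 0.5]
    - [0, 0, 0, 1.05, 0, 0, 0.5]
    - [0, 0, 0, 0, 0, 2, 0.5]
    - [0, 0, 0, 0, 0, 3, 0.5]
    - [0, 0, 0, 0, 0, 2, 0.5]
    - [0, 0, 0, 0, 0, 1, 0.5]
    - [0, 0, 0, 0, 0, 0, 0.5]
    - [0, 0, 0, 0, 0, 0, 0.5]
    - [0, 0, 0, 0, 0, 0, 0.5]

```text
t: 6.23
tool_pos: [0.5297, -0.0749, 0.106]
eef_rot: [[0.71, 0.705, 0.002], [0.705, -0.71, -0.001], [0.001, 0.002, -1.0]]
force: [0.0, 0.4, -1.8]
finger_gap: 0.012
```

```bash
python3 look.py w5.png; python3 - <<'E'
from h import *
s=sense();print(s["joint_pos"])
im=save("scene","s5.png",(110,160,250,320),3.6)
im2=save("side","d5.png",(180,90,280,190),5)
p=np.array(s["tool_pos"])
for i in(im,im2):
    P=cloud(i);w=P[(i["z_map"]>0)&(np.hypot(P[...,0]-p[0],P[...,1]-p[1])<.035)&(P[...,2]>.058)&(P[...,2]<.088)][:,:2]
    from scipy.optimize import least_squares
    f=least_squares(lambda c:np.hypot(w[:,0]-c[0],w[:,1]-c[1])-.028,p[:2],loss="soft_l1",f_scale=.001);print(len(w),f.x,np.abs(f.fun).mean())
E
```

```text
6.2333 [ 0.52967113 -0.07491966  0.10598156] 44.79491076924104 [ 0.00128036  0.00202174 -0.99999714] 0.012040848560099007 [ 0.01809025  0.42301365 -1.77452744]
[ 0.61489583  0.211058   -0.57892646  1.86330115  0.12960821  1.10140275
 -0.8014067 ]
344 [ 0.52903084 -0.07618738] 0.0005688054281717938
172 [ 0.52799795 -0.07407095] 0.0010894992188698392
```

View pics/s5.png

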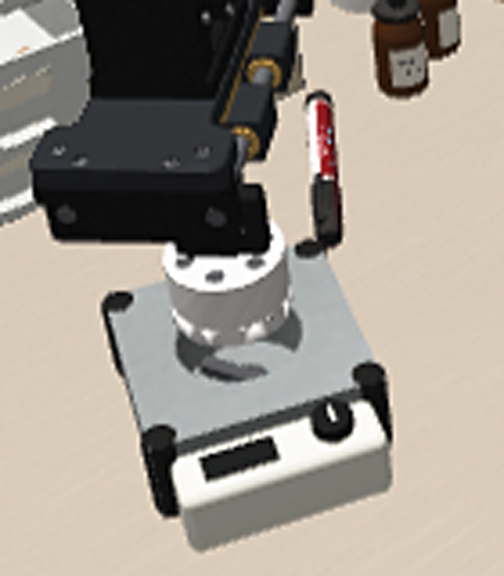

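View pics/d5.png

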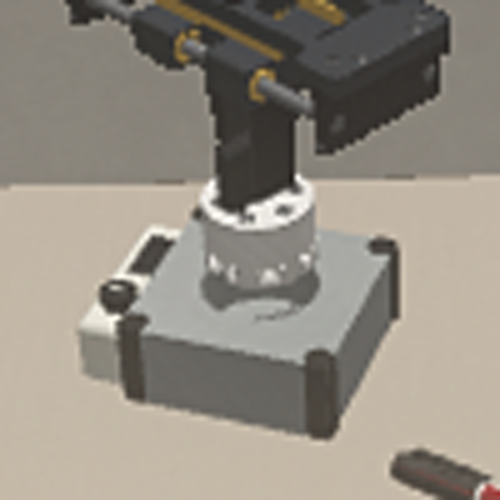

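>>> send_rows:
  deltas:
    - [0, 0, 0, -0.13, -0.13, 0, 0.5]
    - [0, 0, 0, 0, 0, 0.5, 0.5]
    - [0, 0, 0, 0, 0, 0.5, 0.5]
    - [0, 0, 0, 0, 0, 0.5, 0.5]
    - [0, 0, 0, 0, 0, 0, 0.5]
    - [0, 0, 0, 0, 0, 0, 0.5]

```text
t: 6.88
tool_pos: [0.5262, -0.0745, 0.0889]
eef_rot: [[0.71, 0.705, -0.001], [0.705, -0.71, 0.0], [-0.001, -0.001, -1.0]]
force: [0.2, -0.1, -1.2]
finger_gap: 0.0119
```

>>> send_rows:
  deltas:
    - [0, 0, 0, 0, 0, 0.5, 0.5]
    - [0, 0, 0, 0, 0, 0.4, 0.5]
    - [0, 0, 0, 0, 0, 0, 0.5]

```text
t: 7.13
tool_pos: [0.5266, -0.0745, 0.0797]
eef_rot: [[0.71, 0.705, -0.0], [0.705, -0.71, 0.0], [0.0, -0.0, -1.0]]
force: [0.6, 0.2, -1.4]
finger_gap: 0.0117
```

>>> send_rows:
  deltas:
    - [0, 0, 0, 0, 0, 0.5, 0.5]
    - [0, 0, 0, 0, 0, 0.3, 0.5]
    - [0, 0, 0, 0, 0, 0, 0.5]
    - [0, 0, 0, 0, 0, 0, 0.5]

```text
t: 7.47
tool_pos: [0.5266, -0.0746, 0.0723]
eef_rot: [[0.71, 0.705, -0.0], [0.705, -0.71, 0.0], [-0.0, -0.0, -1.0]]
force: [0.8, 0.9, -2.6]
finger_gap: 0.0118
```

>>> send_rows:
  deltas:
    - [0, 0, 0, 0, 0, 0.2, 0.5]
    - [0, 0, 0, 0, 0, 0, 0.5]
    - [0, 0, 0, 0, 0, 0, 0.5]

```text
t: 7.72
tool_pos: [0.5267, -0.0747, 0.0705]
eef_rot: [[0.71, 0.705, 0.0], [0.705, -0.71, -0.0], [-0.0, 0.0, -1.0]]
force: [0.6, 0.1, -3.2]
finger_gap: 0.0118
```

```bash
cat > st.py <<'E'
from h import *
s=sense();R=np.array(s["eef_rot"]);print(s["t"],np.round(s["tool_pos"],4),np.degrees(np.arctan2(R[1,0],R[0,0])).round(2),"tilt",np.round(R[2,:2],4),"F",np.round(s["force"],1),"M",np.round(s["moment"],2),s["finger_gap"])
E
python3 st.py
```

```text
7.7167 [ 0.5267 -0.0747  0.0705] 44.79 tilt [-0.0001  0.0001] F [ 0.6  0.1 -3.2] M [ 0.04 -0.23  0.08] 0.011761201364946563
```

>>> send_rows:
  deltas:
    - [0, 0, 0, 0, 0, 0.2, 0.5]
    - [0, 0, 0, 0, 0, 0, 0.5]
    - [0, 0, 0, 0, 0, 0, 0.5]

```text
t: 7.97
tool_pos: [0.5267, -0.0747, 0.0684]
eef_rot: [[0.71, 0.705, -0.0], [0.705, -0.71, -0.0], [-0.0, 0.0, -1.0]]
force: [1.0, -0.1, -3.0]
finger_gap: 0.0119
```

>>> send_rows:
  deltas:
    - [0, 0, 0, 0, 0, 0.15, 0.5]
    - [0, 0, 0, 0, 0, 0, 0.5]
    - [0, 0, 0, 0, 0, 0, 0.5]

```text
t: 8.22
tool_pos: [0.5267, -0.0746, 0.067]
eef_rot: [[0.71, 0.705, 0.0], [0.705, -0.71, -0.0], [-0.0, 0.0, -1.0]]
force: [0.6, 0.1, -2.9]
finger_gap: 0.0119
```

```bash
python3 st.py
```

```text
8.2167 [ 0.5267 -0.0746  0.067 ] 44.8 tilt [-0.0001  0.0001] F [ 0.6  0.1 -2.9] M [-0.03 -0.26  0.06] 0.01193618633307814
```

>>> send_rows:
  deltas:
    - [0, 0, 0, 0, 0, 0.1, 0.5]
    - [0, 0, 0, 0, 0, 0, 0.5]
    - [0, 0, 0, 0, 0, 0, 0.5]

```text
t: 8.47
tool_pos: [0.5269, -0.0747, 0.0667]
eef_rot: [[0.71, 0.705, 0.0], [0.705, -0.71, -0.0], [-0.0, 0.0, -1.0]]
force: [-1.8, -0.2, 3.7]
finger_gap: 0.0115
```

>>> send_rows:
  deltas:
    - [0, 0, 0, 0, 0, 0.1, 0.5]
    - [0, 0, 0, 0, 0, 0, 0.5]
    - [0, 0, 0, 0, 0, 0, 0.5]

```text
t: 8.72
tool_pos: [0.527, -0.0746, 0.0666]
eef_rot: [[0.71, 0.705, 0.0], [0.705, -0.71, -0.001], [-0.0, 0.001, -1.0]]
force: [-3.8, 0.8, 10.4]
finger_gap: 0.0116
```

```bash
python3 st.py
```

```text
8.7167 [ 0.527  -0.0746  0.0666] 44.79 tilt [-0.0004  0.0007] F [-3.8  0.8 10.4] M [ 0.12  1.   -0.04] 0.011607293171615931
```

Contact came at TCP z 0.0667, which is the bar-top height. I'm easing to a light pressure and turning towards the bar.

>>> send_rows:
  deltas:
    - [0, 0, 0, 0, 0, -0.05, 0.5]
    - [0, 0, 0.04, 0, 0, 0, 0.5]
    - [0, 0, 0.04, 0, 0, 0, 0.5]
    - [0, 0, 0.04, 0, 0, 0, 0.5]
    - [0, 0, 0.04, 0, 0, 0, 0.5]
    - [0, 0, 0, 0, 0, 0, 0.5]

```text
t: 9.22
tool_pos: [0.5277, -0.0748, 0.0666]
eef_rot: [[0.813, 0.582, 0.002], [0.582, -0.813, -0.001], [0.001, 0.002, -1.0]]
force: [-0.5, 0.8, 5.8]
finger_gap: 0.0116
```

```bash
python3 st.py
```

```text
9.2167 [ 0.5277 -0.0748  0.0666] 35.57 tilt [0.0012 0.0018] F [-0.5  0.8  5.8] M [0.02 0.1  0.05] 0.011635132755060397
```

>>> send_rows:
  deltas:
    - [0, 0, 0.03, 0, 0, 0, 0.5]
    - [0, 0, 0.03, 0, 0, 0, 0.5]
    - [0, 0, 0.03, 0, 0, 0, 0.5]
    - [0, 0, 0, 0, 0, 0, 0.5]

```text
t: 9.55
tool_pos: [0.5275, -0.0746, 0.0661]
eef_rot: [[0.862, 0.507, 0.002], [0.507, -0.862, -0.0], [0.001, 0.001, -1.0]]
force: [-0.4, 0.6, 3.6]
finger_gap: 0.0116
```

>>> send_rows:
  deltas:
    - [0, 0, 0.03, 0, 0, 0, 0.5]
    - [0, 0, 0, 0, 0, 0, 0.5]
    - [0, 0, 0, 0, 0, 0, 0.5]

```text
t: 9.8
tool_pos: [0.5274, -0.0743, 0.0659]
eef_rot: [[0.876, 0.483, 0.001], [0.483, -0.876, 0.0], [0.001, 0.001, -1.0]]
force: [0.2, 0.9, 4.1]
finger_gap: 0.0112
```

```bash
python3 st.py
```

```text
9.8 [ 0.5274 -0.0743  0.0659] 28.86 tilt [0.0013 0.0005] F [0.2 0.9 4.1] M [ 0.31 -0.32  0.06] 0.011244754454849445
```

>>> send_rows:
  deltas:
    - [0, 0, 0.03, 0, 0, 0.03, 0.5]
    - [0, 0, 0, 0, 0, 0, 0.5]
    - [0, 0, 0, 0, 0, 0, 0.5]

```text
t: 10.05
tool_pos: [0.5268, -0.0749, 0.0649]
eef_rot: [[0.89, 0.456, 0.0], [0.456, -0.89, -0.0], [0.0, 0.0, -1.0]]
force: [1.6, 0.0, 0.2]
finger_gap: 0.0117
```

>>> send_rows:
  deltas:
    - [0, 0, 0.03, 0, 0, 0.03, 0.5]
    - [0, 0, 0, 0, 0, 0, 0.5]
    - [0, 0, 0, 0, 0, 0, 0.5]

```text
t: 10.3
tool_pos: [0.5268, -0.075, 0.0646]
eef_rot: [[0.903, 0.429, 0.0], [0.429, -0.903, -0.0], [0.0, 0.0, -1.0]]
force: [2.4, -0.7, -2.1]
finger_gap: 0.0117
```

```bash
python3 st.py
```

```text
10.3 [ 0.5268 -0.075   0.0646] 25.39 tilt [0.0002 0.0005] F [ 2.4 -0.7 -2.1] M [-0.17 -0.78  0.05] 0.011720163817936651
```

The adapter has dropped off the bar top at 25.4°, with no vertical load left. I'm lowering it gently.

>>> send_rows:
  deltas:
    - [0, 0, 0, 0, 0, 0.15, 0.5]
    - [0, 0, 0, 0, 0, 0.1, 0.5]
    - [0, 0, 0, 0, 0, 0, 0.5]
    - [0, 0, 0, 0, 0, 0, 0.5]

```text
t: 10.63
tool_pos: [0.5267, -0.0746, 0.0622]
eef_rot: [[0.904, 0.428, 0.0], [0.428, -0.904, 0.0], [0.0, -0.0, -1.0]]
force: [3.1, 0.3, -2.9]
finger_gap: 0.0117
```

```bash
python3 st.py
```

```text
10.6333 [ 0.5267 -0.0746  0.0622] 25.34 tilt [ 0.0001 -0.0001] F [ 3.1  0.3 -2.9] M [ 0.   -0.79  0.02] 0.01174969241235044
```

>>> send_rows:
  deltas:
    - [0, 0, 0, 0.04, 0.02, 0.1, 0.5]
    - [0, 0, 0, 0, 0, 0.1, 0.5]
    - [0, 0, 0, 0, 0, 0, 0.5]
    - [0, 0, 0, 0, 0, 0, 0.5]

```text
t: 10.97
tool_pos: [0.5268, -0.0745, 0.0601]
eef_rot: [[0.904, 0.428, -0.001], [0.428, -0.904, 0.0], [-0.001, -0.0, -1.0]]
force: [2.3, 0.9, -3.0]
finger_gap: 0.0116
```

>>> send_rows:
  deltas:
    - [0, 0, 0, 0, 0, 0.1, 0.5]
    - [0, 0, 0, 0, 0, 0, 0.5]
    - [0, 0, 0, 0, 0, 0, 0.5]

```text
t: 11.22
tool_pos: [0.5269, -0.0746, 0.0592]
eef_rot: [[0.904, 0.428, -0.001], [0.428, -0.904, 0.0], [-0.001, -0.0, -1.0]]
force: [1.6, 0.2, -2.8]
finger_gap: 0.0117
```

```bash
python3 st.py
```

```text
11.2167 [ 0.5269 -0.0746  0.0592] 25.32 tilt [-0.0005 -0.0003] F [ 1.6  0.2 -2.8] M [ 0.15 -0.38 -0.04] 0.011748087529754906
```

>>> send_rows:
  deltas:
    - [0, 0, 0, 0, 0, 0.07, 0.5]
    - [0, 0, 0, 0, 0, 0, 0.5]
    - [0, 0, 0, 0, 0, 0, 0.5]

```text
t: 11.47
tool_pos: [0.5269, -0.0747, 0.0588]
eef_rot: [[0.904, 0.428, -0.001], [0.428, -0.904, -0.0], [-0.001, -0.0, -1.0]]
force: [0.9, 0.5, -0.4]
finger_gap: 0.0117
```

>>> send_rows:
  deltas:
    - [0, 0, 0, 0, 0, 0.05, 0.5]
    - [0, 0, 0, 0, 0, 0, 0.5]
    - [0, 0, 0, 0, 0, 0, 0.5]

```text
t: 11.72
tool_pos: [0.527, -0.0747, 0.0587]
eef_rot: [[0.904, 0.428, -0.001], [0.428, -0.904, -0.0], [-0.001, 0.0, -1.0]]
force: [-1.6, 0.7, 6.1]
finger_gap: 0.012
```

```bash
python3 st.py
```

```text
11.7167 [ 0.527  -0.0747  0.0587] 25.31 tilt [-0.0007  0.0001] F [-1.6  0.7  6.1] M [ 0.15  0.51 -0.02] 0.011986364604689707
```

The floor is at TCP z 0.0587, exactly 8 mm below the bar contact, so the adapter is home. Next I unload, release and retreat.

>>> send_rows:
  deltas:
    - [0, 0, 0, 0, 0, -0.04, 0.5]
    - [0, 0, 0, 0, 0, 0, 0.5]
    - [0, 0, 0, 0, 0, 0, 2]
    - [0, 0, 0, 0, 0, 0, 4]
    - [0, 0, 0, 0, 0, 0, 4]
    - [0, 0, 0, 0, 0, 0, 4]
    - [0, 0, 0, 0, 0, 0, 4]

```text
t: 12.3
tool_pos: [0.5271, -0.0747, 0.0585]
eef_rot: [[0.904, 0.428, -0.0], [0.428, -0.904, -0.0], [-0.0, -0.0, -1.0]]
force: [0.0, 1.4, 0.1]
finger_gap: 0.0358
```

```bash
python3 look.py w6.png
```

```text
12.3 [ 0.52706732 -0.07472506  0.05845068] 25.310150354718257 [-1.93086008e-04 -3.19202152e-05 -9.99999981e-01] 0.03582013614912142 [0.02300148 1.39011862 0.08406392]
```

View pics/w6.png

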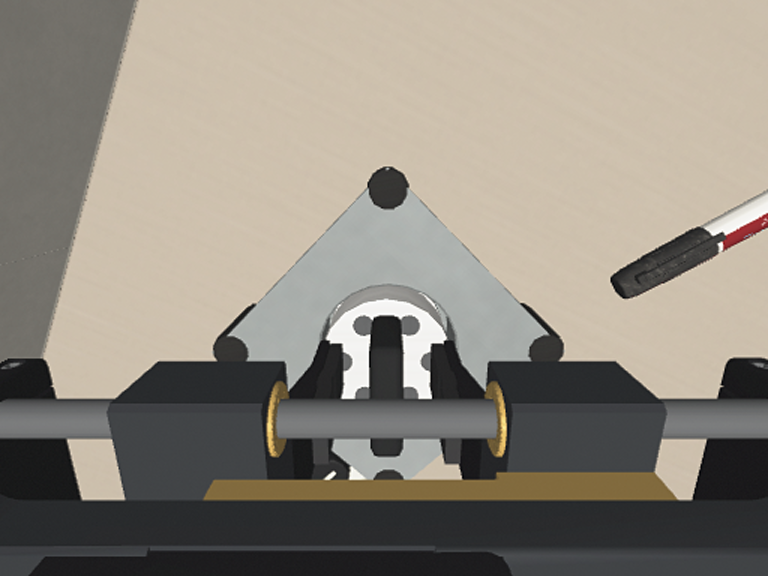

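The jaws are clear on both sides of the grip at (387,390). Retreating up, then back towards the base for a final look.

>>> send_rows:
  deltas:
    - [0, 0, 0, 0, 0, -1, 4]
    - [0, 0, 0, 0, 0, -2, 4]
    - [0, 0, 0, 0, 0, -3, 4]
    - [0, 0, 0, 0, 0, -3, 4]
    - [0, 0, 0, 0, 0, -3, 4]
    - [0, 0, 0, 0, 0, -2, 4]
    - [0, 0, 0, -2, 0, 0, 4]
    - [0, 0, 0, -2, 0, 0, 4]
    - [0, 0, 0, -1, 0, 0, 4]
    - [0, 0, 0, 0, 0, 0, 4]
    - [0, 0, 0, 0, 0, 0, 4]

```text
t: 13.27
tool_pos: [0.4821, -0.0962, 0.199]
eef_rot: [[0.904, 0.427, 0.001], [0.427, -0.904, -0.0], [0.001, 0.001, -1.0]]
force: [0.1, -0.2, 0.1]
finger_gap: 0.04
```

```bash
python3 look.py w7.png; python3 - <<'E'
from h import *
import pickle
s,im=pickle.load(open("w7.png.pkl","rb"))
P=cloud(im,(s["tool_pos"],s["eef_rot"]));ok=im["z_map"]>0
r=np.hypot(P[...,0]-.5275,P[...,1]+.0745)
t=P[ok&(r<.03)&(P[...,2]>.08)&(P[...,2]<.1)];print("grip top",len(t),np.median(t[:,2]),cv2.minAreaRect((t[:,:2]*1000).astype(np.float32)))
w=P[ok&(r<.029)&(P[...,2]>.047)&(P[...,2]<.058)];print("disc",len(w),np.median(w[:,2]))
A=np.c_[w[:,:2]-w[:,:2].mean(0),np.ones(len(w))];print("plane",np.linalg.lstsq(A,w[:,2],rcond=None)[0])
m=P[ok&(r>.033)&(r<.05)&(P[...,2]>.04)&(P[...,2]<.05)];print("mixer top",np.median(m[:,2]))
save("scene","s7.png",s=1.5);save("side","d7.png",s=1.5)
E
python3 st.py
```

```text
13.2667 [ 0.48209333 -0.09615948  0.1990368 ] 25.259858302954957 [ 6.78701507e-04  8.48285540e-04 -9.99999410e-01] 0.03998608510861886 [ 0.09301247 -0.16012919  0.0552557 ]
grip top 592 0.08861393271372991 ((526.9916381835938, -73.19877624511719), (43.013572692871094, 11.601576805114746), 25.65115737915039)
disc 1567 0.053042611747995794
plane [4.65215973e-04 7.91500236e-05 5.30562474e-02]
mixer top 0.047013932364864855
13.4167 [ 0.4826 -0.0953  0.1986] 25.38 tilt [ 0.0005 -0.0003] F [-0.9  0.1 -0.1] M [-0.03 -0.05 -0.01] 0.04038970000840925
```

View pics/s7.png

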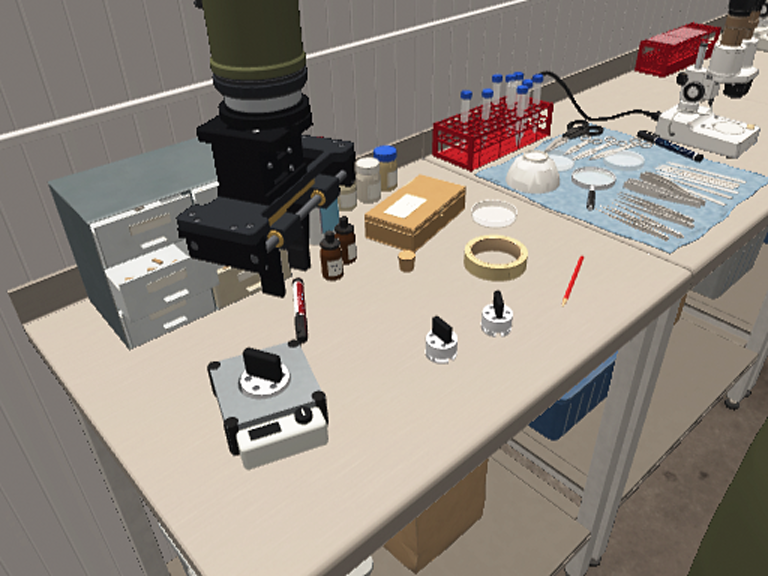

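View pics/w7.png

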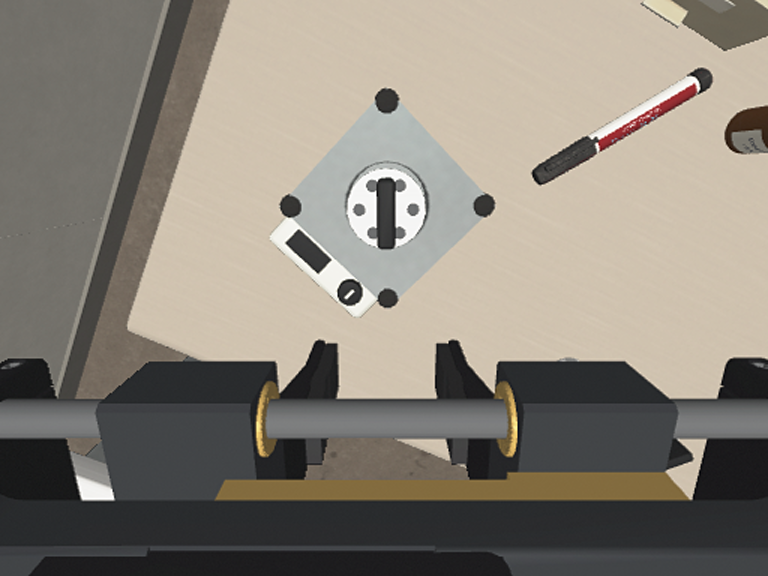

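The adapter sits flush and level in the well, at wrist (387,208) and scene (263,370). The disc top is 6 mm above the housing top, which is the home height. The other things on the bench have not moved, so I'm handing in.

```bash
python3 -c "
from bench import finish_job
print(finish_job())"
```

```text
the job is handed in; nothing more can be done
None
```

The adapter is fully home in the mixer's well, level and released, and the job is handed in after about 13.4 s of the 67 s allowed.

- **Which one:** I took the largest of the three look-alikes, 56 mm wide. I gripped it by its flat grip and set it down in the well about 19° off the bar.
- **Feeling for the bar:** It touched the bar top at TCP height 66.7 mm. I eased to a light pressure of about 8 N and turned it about 19°, until the slot dropped over the bar at 25° in world axes. I then lowered it gently to the floor at 58.7 mm, exactly 8 mm lower. The highest reading during contact was about 10 N, or about 13 N allowing for the adapter's weight.
- **Last checks:** The disc top is 6 mm above the housing top, as it should be when home, and its tilt is under 0.001 rad. The gripper is clear and the force reading is near zero. The other things on the bench look unmoved in the final pictures.
- **Disagreement:** The wrist and scene cameras differed by about 2 mm in absolute position, which is within calibration. Positions measured relative to the well agreed to about 1 mm, and nothing jammed.

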